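# Shake down and pull the dust extractor's filter plate

### The job

Shake down the dust extractor's filter: draw the sprung shaker rod out by its paddle until its pointer is level with the rider on the rail, hold it there for about a second without shifting the rider, and let it go fully back. Then lift the hood flap over until it stands open by itself, draw the filter plate straight up out of its slot by its tab, and carry it to the dust tray. Finish while still holding the plate in the gripper, still and upright, lengthwise over the middle of the tray with its lower edge at least 5 cm above the rim; leave the flap open, and leave the tray with the screwdriver in it, the clamp and the cup where they are.

Things in the scene. Friction and masses are not known exactly. Their poses are not given: they have to be found in the camera images.
- extractor: Benchtop dust extractor, fixed to the table: grey housing 200 x 200 mm, 100 mm high. Origin: centre of the underside of the housing; z up. On its +y side lies the flap's hinge, on its -y side the shaker rod comes out and moves to -y; on its +x side a round motor sticks out 87 mm, below the housing's top. Under the flap, in the housing's top, is the filter slot: 126 mm along x by 29 mm along y, centred at x = 0, y = -5 mm, floor 18 mm above the table.
- flap (a joint): Hinge of the hood flap, rad: 0 shut, up to 1.9 open; it starts shut or slightly ajar (up to 0.12). Friction holds it at any angle; about 3 to 4 N at the bar lifts it. The flap is a grey sheet hood, open below, 180 mm (x) by 175 mm (y), 40 mm high, 4 mm thick, hinged along x at its lower +y edge; its free edge is on the -y side. At about 1.7 it is well clear of the slot.
- flap_hinge (a point): Middle of the flap's hinge line: extractor x = 0, y = 90 mm, z = 100 mm. The flap turns about the extractor's x axis through here, its -y edge going up and over to +y. This point's axes turn with the flap (equal to the extractor's when shut).
- flap_bar (a point): Middle of the steel bar handle on the flap: round bar 10 mm thick, running along x, 80 mm between its two legs, centre 38 mm above the flap's top; shut, it lies 155 mm to -y and 78 mm above the hinge line. Moves with the flap; it may turn within a grip.
- rod (a joint): Travel of the shaker rod, m: 0 home, up to 0.08 out (to the extractor's -y). A spring pulls it home: 2 N at 0 plus 0.7 N per 10 mm.
- rod_grip (a point): Point on the upright paddle at the rod's end where to pinch it, 15 mm below the paddle's top and 100 mm above the table; at home at extractor x = 0, y = -170 mm; paddle 50 mm (x) by 8 mm (y), from 35 to 115 mm above the table, 66 mm clear of the housing when home. The 10 mm rod runs from it to the housing at 50 mm height. Axes as the extractor's.
- rod_pointer (a point): Tip of the thin pointer blade that sticks out to +x from the paddle, 60 mm from the rod's axis, 44 mm above the table, over the rail. Axes as the extractor's.
- rider (a joint): Place of the rider along its rail, m: equal to the travel of the rod at which the pointer stands level with it (0.03 to 0.06). Stiff, stays as set.
- rider_mark (a point): Top of the upright fin (3 mm thick) of the rider, a small steel block 24 x 14 mm, 38 mm high, on the low aluminium rail beside the rod; the pointer passes 4 mm above it. Axes as the extractor's. The pointer is level with it when both have the same extractor y (within 7 mm).
- filter_plate: Filter plate standing in the slot, hidden under the flap: 120 mm (x) by 22 mm (y) by 80 mm high, pleated, aluminium edges, 0.13 to 0.25 kg, with about 3 mm play all round. Origin: centre of its lower edge, 18 mm above the table at the start; x along its length, z up.
- plate_tab (a point): Grip point on the filter plate's tab, 100 mm above the plate's lower edge. The tab, 50 mm (x) by 10 mm (y), stands 30 mm above the plate's top, which lies 2 mm below the housing's top.
- tray: Loose steel dust tray, 240 mm (x, its length) by 160 mm (y), rim 35 mm high. Origin: centre of its underside; x along its length.
- clamp: Bystander: C-clamp, black iron frame with steel screw, lying flat beyond the extractor, about 105 x 145 mm, 23 mm high; origin at its underside. Leave it.
- screwdriver: Bystander: screwdriver 170 mm long lying in the tray along one long side, under 35 mm high; origin at its underside. Leave it.
- cup: Bystander: small white plastic cup, 70 mm across, 70 mm high, on the robot's side of the extractor; origin at its underside. Leave it.

How it is judged:
On the way, in this order (a step that is already met when the one before it is completed fails the run):
1. the rod's pointer is held level with the rider (within 7 mm) for half a second (y of rod_pointer in the frame of rider_mark between -0.007 and 0.007 m), for 0.5 s.
2. the rod is back home (within 8 mm) (value of joint rod below 0.008 m), for 0.1 s.
3. the flap is open (over 1.2 rad) (value of joint flap above 1.2 rad), for 0.2 s.
4. the filter plate is held by the fingers, clear above the housing, flap still open (z of filter_plate in the frame of extractor above 0.105 m and contact force between the fingers and filter_plate above 1 N and value of joint flap above 1.2 rad), for 0.1 s.
At the end, for the whole second after the job is handed in: Plate at rest in the gripper only, lower edge over 75 mm above the table, its middle within 40 mm of the tray's middle seen from above, upright within 0.2 rad, along the tray within 0.3 rad; rod home within 8 mm; flap over 1.2 rad open (contact force between the fingers and filter_plate above 1 N and height (world z) of filter_plate above 0.075 m and horizontal distance between filter_plate and tray below 0.04 m and angle between filter_plate's own z axis and vertical below 0.2 rad and angle between the x axis of filter_plate and the x axis of tray, either way round below 0.3 rad and linear speed of filter_plate below 0.03 m/s and contact force between filter_plate and tray below 0.1 N and contact force between filter_plate and extractor below 0.1 N and value of joint rod below 0.008 m and value of joint flap above 1.2 rad); the arm keeps its last pose, push and grip.
It fails at once if the rider is shifted by over 8 mm (distance of rider_mark from where it was at the start of the episode above 0.008 m).
It fails at once if the tray is shifted by over 30 mm (distance of tray from where it was at the start of the episode above 0.03 m).
It fails at once if a bystander is shifted by over 30 mm (distance of any of clamp, screwdriver, cup from where it was at the start of the episode above 0.03 m).
It also fails if it takes over 72 s, if anything falls off the work surface, if the arm or the gripper's body presses on something with over 40 N, if the wrist force passes 120 N, or if a joint passes its speed limit or range.

### The arm

A 7-joint arm with a two-finger parallel gripper is mounted at the origin on the work surface. World frame = base frame: x ahead of the robot, y to its left, z up, the work surface at z = 0. Lengths are in m, angles in rad, forces in N, time in s.
With the tool pointing down it reaches from about 0.4 to 0.85 m from the base axis. Payload 4.5 kg.
Tool frame: the origin (TCP) lies at the very end of the fingers, on their centre line; the grasp point (between the pads) lies 19 mm behind it (r.pinch_z is the distance from the TCP to the grasp point, in m); z points along the fingers, y is the line along which they close (so a half turn about z gives the same grasp; the last joint's range is limited). The gripper opens to 88 mm and grips with 3 to 60 N. Pads are 18 mm wide; open, the fingers measure 123 mm over their backs; the gripper's body (75 mm by 187 mm) begins 45 mm behind the grasp point.
Start: joints at [-1.308, 0.689, -0.195, 1.565, 0.157, 0.902, -0.215], TCP at [0.142, 0.609, 0.202] pointing down, gripper open.
Joint ranges: [-3.01, 3.01], [-0.46, 2.08], [-1.47, 1.51], [0.13, 2.56], [-1, 4.14], [0.04, 2.09], [-2.66, 2.66]. Speed limits (rad/s): [2.57, 2.57, 3.14, 3.14, 3.14, 3.14, 3.14].

### API

Orientations are given as a unit quaternion [x, y, z, w].
In Python, from plant import r, cams gives the robot as it stands.
- The arm moves only by the shell command python3 -m pendant 'ROWS' [FORCE]. ROWS is JSON, a list of rows, each a list of 3 entries, a list of its own where there are three numbers: the closure, from -1 (fully open) to 1 (shut), then the shift along the tool's x, y, z in mm, then the turn, a rotation vector about the tool's x, y, z in degrees. A call has 1 to 8 rows; each row shifts and turns the commanded pose from where the row before left it, along the tool's axes as they then stand; what a row does not reach is not made up. A row lasts 1/8 s, in which the tool goes at most 62.5 mm and 10.7 degrees, less where a joint would pass 70% of its speed; a pose out of reach is approached as far as the arm can. A call with a gripper value outside its range is refused whole. The fingers move at their own pace and stop on an object; FORCE is the grip in N (left out, the last holds). Time passes only in rows, so rows that do not move let the fingers close. It gives the time, the measured TCP pose, the force, the opening and the grip force at its end, in the units of the state.
- r.get_state(): the state, without advancing time (a new reading comes with each control period).
- cams.snapshot(name): name is "scene" or "top" or "wrist"; returns a dict with "img" (384x512x3 uint8, red, green, blue), "camera_matrix" (3x3 intrinsics, pixels), "camera_from_world" (4x4, takes a point from world to camera coordinates); the wrist camera has in their place "tool_from_camera" (4x4, takes a point from camera to tool coordinates, whose origin is the TCP and whose axes are the flange's). Camera axes: x right, y up, looking along -z (the intrinsics and any distortion apply to the point x, -y, -z); pixel columns grow to the right and rows downward; lengths in m; the calibration is good to about 2 mm. A picture is of the moment at which its call begins: read the wrist's pose just before it. There is no depth.
- r.finish_job(): hands the job in; it is judged then, once.
The state is a dict: "clock": time; "q": joint angles; "qd": joint speeds; "joint_torque": joint torques, N m; "tool_pos": TCP position; "eef_rot": TCP orientation; "contact_force": force on the tool from outside, world axes, zero at the start; "moment": the same for the moment, N m; "opening": opening from 0.0 (shut) to 1.0 (fully open); "finger_force": force on a finger pad.
Only numpy, scipy, OpenCV 4.12 (cv2) and the standard library are available. Lean on these libraries where they do the work, as an engineer would, in place of code of your own. Each camera call takes 0.05 s, during which the arm holds its last target. There are 200 camera calls.

## Working session

There is one attempt and no reset: what is moved stays moved. The work goes in short steps, Python scripts to look and compute and a shell command to move; the robot and the scene stay as the last step left them, time stands still between calls to the robot, and variables do not carry over. Pictures are saved under pics/ and viewed, at most 10 in all, crops included, and the job is handed in when it is done.

```bash
mkdir -p pics; ls; python3 - <<'E'
from plant import r,cams
import cv2,numpy as np
np.set_printoptions(precision=4,suppress=True)
s=r.get_state();print(s['clock'],s['tool_pos'],s['eef_rot'],s['opening'],r.pinch_z)
for n in("scene","top"):
    d=cams.snapshot(n);print(n,d['camera_matrix'].tolist(),np.array(d['camera_from_world']).tolist(),[k for k in d])
    cv2.imwrite(f'pics/{n}0.png',cv2.resize(d['img'][:,:,::-1],(800,600),interpolation=cv2.INTER_CUBIC))
    np.savez(f'{n}.npz',**d)
E
```

```text
pics
0.0 [0.1417 0.608  0.2016] [ 0.1141  0.9935 -0.0009 -0.    ] 0.9999566558404221 0.0187
scene [[369.6247712570528, 0.0, 254.72534655105522], [0.0, 369.6247712570528, 191.5062192960109], [0.0, 0.0, 1.0]] [[-0.7028183491220559, 0.7113658991064691, 0.002219397619406388, 0.3659503915837249], [-0.5859939160767473, -0.5807159739212794, 0.56513722931134, 0.29098661925783936], [0.4033081928976724, 0.39588826102968133, 0.8249939310810165, -1.4964698638589427], [0.0, 0.0, 0.0, 1.0]] ['img', 'camera_matrix', 'camera_from_world']
top [[474.5136800905766, 0.0, 263.410478799729], [0.0, 474.5136800905766, 189.3873532576458], [0.0, 0.0, 1.0]] [[-0.02177391200614714, -0.9995909522538919, 0.01854251676838804, 0.015464017856226302], [0.9963959561373051, -0.02017598228207726, 0.08238949163685107, -0.5573925951257004], [-0.08198167691120992, 0.020269630265762013, 0.9964276926800637, -1.3994773905934788], [0.0, 0.0, 0.0, 1.0]] ['img', 'camera_matrix', 'camera_from_world']
```

View pics/top0.png

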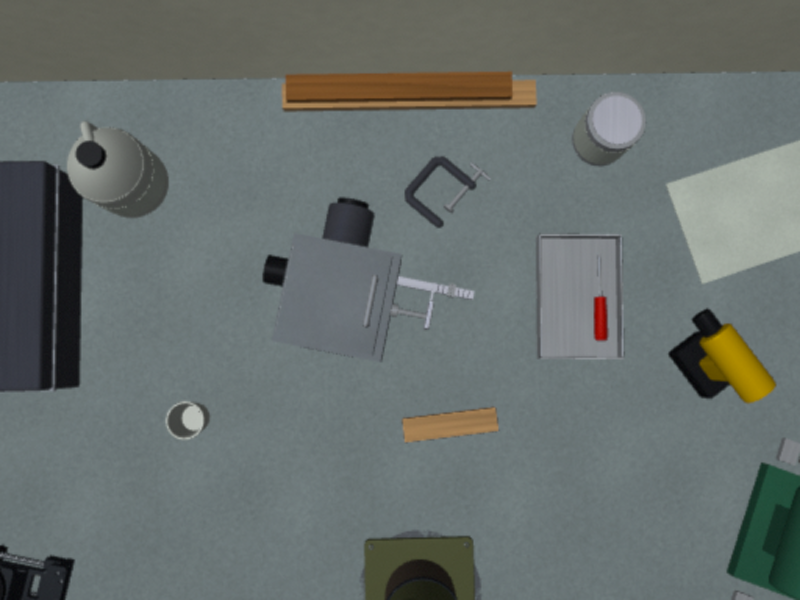

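View pics/scene0.png

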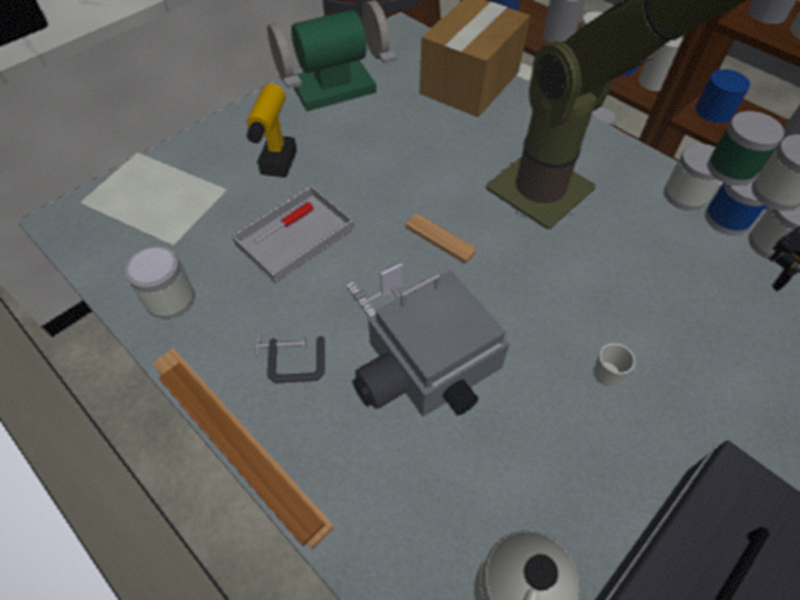

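The top view shows the extractor at about (340,300), the rod and paddle to its right at (430,305), the rail at (450,290) and the tray at (580,297), all at 0.64 px scale. The extractor's axes are nearly those of the world. Next is an enlarged crop.

```bash
cat > h.py <<'E'
import numpy as np,cv2
from plant import r,cams
from scipy.spatial.transform import Rotation as R
np.set_printoptions(precision=4,suppress=True)
def ray(d,u,v):
    K=d['camera_matrix'];T=np.linalg.inv(d['camera_from_world'])
    a=np.linalg.inv(K)@[u,v,1];return T[:3,3],T[:3,:3]@(a*[1,-1,-1])
def atz(d,u,v,z):
    o,k=ray(d,u,v);return o+k*(z-o[2])/k[2]
def proj(d,p):
    c=d['camera_from_world']@np.r_[p,1];a=d['camera_matrix']@(c[:3]*[1,-1,-1]);return a[:2]/a[2]
def crop(img,x,y,w,f,name):
    h=w*3//4;cv2.imwrite(name,cv2.resize(img[y:y+h,x:x+w,::-1],(800,600),interpolation=cv2.INTER_CUBIC))
def wrist():
    s=r.get_state();d=dict(cams.snapshot('wrist'))
    T=np.eye(4);T[:3,:3]=R.from_quat(s['eef_rot']).as_matrix();T[:3,3]=s['tool_pos']
    d['camera_from_world']=np.linalg.inv(T@d['tool_from_camera']);return d
E
python3 - <<'E'
from h import *
d=dict(np.load('top.npz'));crop(d['img'],165,120,160,5,'pics/c1.png')
w=wrist();print(w['tool_from_camera'],w['camera_matrix'])
E
```

```text
[[-0.0012  0.9532  0.3023  0.079 ]
 [ 1.      0.001   0.0008 -0.0003]
 [ 0.0005  0.3024 -0.9532 -0.181 ]
 [ 0.      0.      0.      1.    ]] [[276.8805   0.     256.5008]
 [  0.     276.8805 193.1563]
 [  0.       0.       1.    ]]
```

View pics/c1.png

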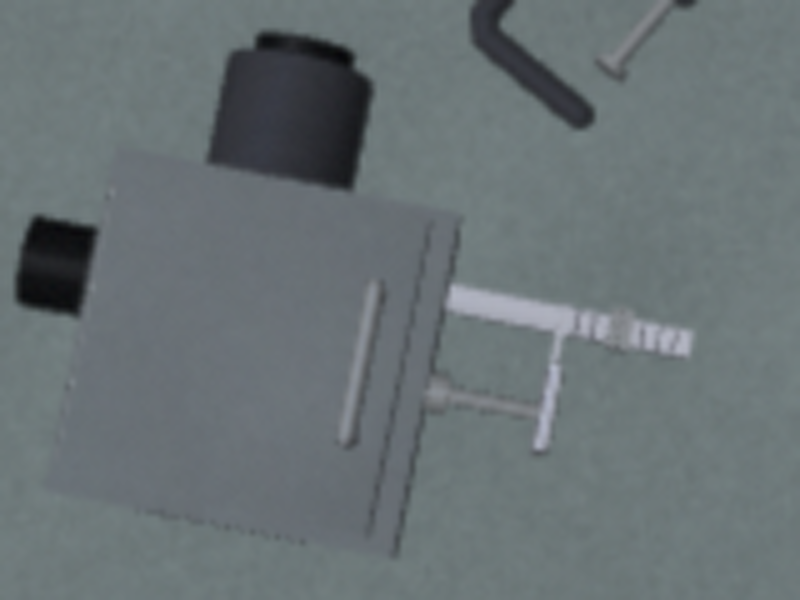

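The enlarged crop shows the bar from (377,287) to (347,440), the paddle's top from (541,450) to (554,362), the rod axis at (435,393), and the pointer tip at about (562,330). The rider fin is at about (622,328).

```bash
python3 - <<'E'
from h import *
d=dict(np.load('top.npz'));sc=dict(np.load('scene.npz'))
c=lambda x,y,z:atz(d,(x+.5)/5-.5+165,(y+.5)/5-.5+120,z)
P={'bar+':c(377,287,.183),'bar-':c(347,440,.183),'pad-':c(541,450,.115),'pad+':c(554,362,.115),'point':c(562,330,.044),'rider':c(622,328,.038),
'hpx':c(460,217,.1),'hmx':c(397,557,.1),'rod':c(435,393,.055)}
for k in P:print(k,P[k])
b=P['bar+']-P['bar-'];print(np.linalg.norm(b),np.arctan2(b[1],b[0]))
h=P['hpx']-P['hmx'];print('h',np.linalg.norm(h),np.arctan2(h[1],h[0]))
p=P['pad+']-P['pad-'];print('pad',np.linalg.norm(p),np.arctan2(p[1],p[0]))
yaw=np.arctan2(h[1],h[0])
ex=np.array([np.cos(yaw),np.sin(yaw),0]);ey=np.array([-ex[1],ex[0],0])
o=(P['hpx']+P['hmx'])/2+.1*ey;o[2]=0;print('origin',o,'yaw',yaw)
for k in P:
  q=P[k]-o;print(k,'ext',q@ex,q@ey,q[2])
T=[atz(d,u*.64-.18,v*.64-.18,.035) for u,v in((538,234),(623,234),(623,358),(538,358))];print('tray',np.mean(T,0),[np.linalg.norm(T[i]-T[i-1]) for i in range(4)]);t=T[0]-T[3]+T[1]-T[2];print(np.arctan2(t[1],t[0]))
for k,z in(('bar',.178),):
  for s in(-.04,.04):print(proj(sc,o+ex*s-.065*ey+[0,0,z])/.64)
cup=atz(d,185*.64,420*.64,.035);print('cup',cup)
crop(sc['img'],220,150,120,1,'pics/c2.png')
E
```

```text
bar+ [0.5788 0.0686 0.183 ]
bar- [0.4976 0.0859 0.183 ]
pad- [ 0.4928 -0.0194  0.115 ]
pad+ [ 0.542  -0.0278  0.115 ]
point [ 0.5663 -0.0362  0.044 ]
rider [ 0.5673 -0.0722  0.038 ]
hpx [0.627  0.0231 0.1   ]
hmx [0.435  0.0625 0.1   ]
rod [0.5298 0.0395 0.055 ]
0.08296012796029464 -0.2102246401187068
h 0.19601645306915602 -0.2023205535249686
pad 0.049874051584381 -0.17011960389108305
origin [0.5511 0.1407 0.    ] yaw -0.2023205535249686
bar+ ext 0.041608241635895 -0.06507969949350116 0.18300000000000005
bar- ext -0.04134929488811325 -0.06442398228593521 0.18300000000000005
pad- ext -0.02488825177717471 -0.1685302187866032 0.11499999999999999
pad+ ext 0.02495994481050764 -0.16692450449157123 0.11499999999999999
point ext 0.05044273298185984 -0.17029360544900998 0.04400000000000004
rider ext 0.0586682128164702 -0.20534530920561495 0.038000000000000034
hpx ext 0.0980082265345781 -0.1 0.10000000000000009
hmx ext -0.09800822653457793 -0.1 0.10000000000000009
rod ext -0.0005026011418872931 -0.10343394527721816 0.05499999999999994
tray [ 0.5513 -0.3182  0.035 ] [np.float64(0.2374477789889729), np.float64(0.16422013942944635), np.float64(0.2380032826789974), np.float64(0.16194491542716008)]
-0.04061267507338219
[437.5276 273.3967]
[403.1848 292.1932]
cup [0.3329 0.4317 0.035 ]
```

View pics/c2.png

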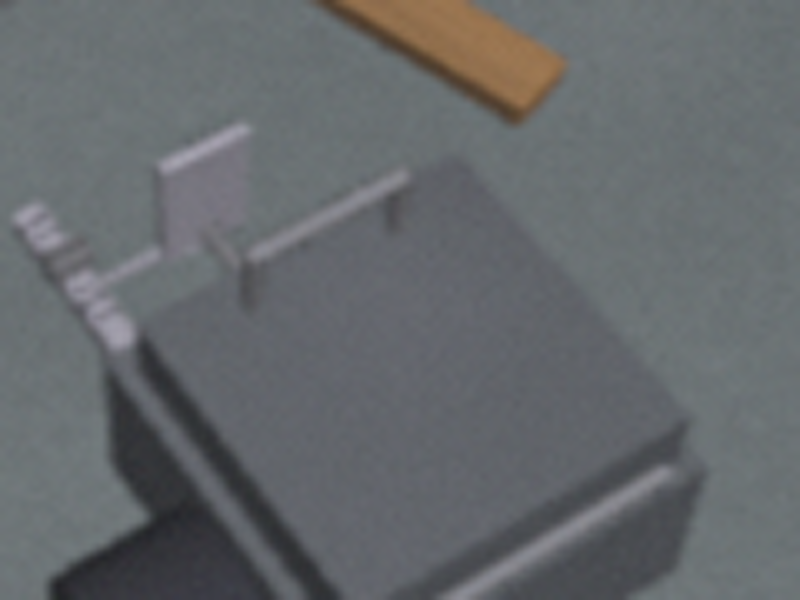

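Everything agrees with the given sizes: the bar is at ext y = -65 mm, the paddle at -170 mm and the house face is 196 mm wide. The rider sits at about 35 mm travel, and the flap looks shut. I'll grip the paddle across its 50 mm width, with the fingers closing along x, so the gripper's body stays clear of the flap.

```bash
cat >> h.py <<'E'
YAW=-.2023;O=np.array([.5511,.1407,0]);RE=R.from_euler('z',YAW).as_matrix()
E=lambda x,y,z:O+RE@[x,y,z]
def togo(tgt,cx=None):
    """tgt: world TCP; cx: wanted tool-x direction in ext frame (tool down)"""
    s=r.get_state();M=R.from_quat(s['eef_rot']).as_matrix()
    print('t',round(s['clock'],2),'tcp ext',RE.T@(s['tool_pos']-O),'F',np.round(s['contact_force'],1),'open',round(s['opening']*88,1),'ff',s['finger_force'])
    print('shift mm tool',M.T@(np.array(tgt)-s['tool_pos'])*1000)
    if cx is not None:
        X=RE@np.array(cx,float);X/=np.linalg.norm(X);Z=np.array([0,0,-1.]);W=np.c_[X,np.cross(Z,X),Z]
        print('turn deg',np.degrees(R.from_matrix(M.T@W).as_rotvec()))
E
python3 -c "
from h import *
togo(E(0,-.17,.22),[0,-1,0])"
```

```text
t 0.15 tcp ext [-0.495   0.3757  0.2018] F [ 0.2 -0.4  0.7] open 88.3 ff 0.0
shift mm tool [-509.2809 -532.4449  -17.4057]
turn deg [ -0.0651  -0.0573 -91.5158]
```

```bash
python3 -m pendant '[[-1,[-32,-33,-12],[0,0,0]],[-1,[-32,-33,-12],[0,0,0]],[-1,[-32,-33,-12],[0,0,0]],[-1,[-32,-33,-12],[0,0,0]],[-1,[-32,-33,-12],[0,0,0]],[-1,[-32,-33,-12],[0,0,0]],[-1,[-32,-33,-12],[0,0,0]],[-1,[-32,-33,-12],[0,0,0]]]' 30; python3 -m pendant '[[-1,[-32,-34,0],[0,0,0]],[-1,[-32,-34,0],[0,0,0]],[-1,[-32,-34,0],[0,0,0]],[-1,[-32,-34,0],[0,0,0]],[-1,[-32,-34,0],[0,0,0]],[-1,[-32,-34,0],[0,0,0]],[-1,[-32,-34,0],[0,0,0]],[-1,[-32,-34,0],[0,0,0]]]'
python3 -m pendant '[[-1,[0,0,0],[0,0,-10.2]],[-1,[0,0,0],[0,0,-10.2]],[-1,[0,0,0],[0,0,-10.2]],[-1,[0,0,0],[0,0,-10.2]],[-1,[0,0,0],[0,0,-10.2]],[-1,[0,0,0],[0,0,-10.2]],[-1,[0,0,0],[0,0,-10.2]],[-1,[0,0,0],[0,0,-10.2]]]'
python3 -c "
from h import *
togo(E(0,-.17,.2),[0,-1,0])"
```

```text
clock: 1.15
tool_pos: [0.3317, 0.292, 0.2987]
eef_rot: [0.114, 0.993, -0.0, 0.0]
contact_force: [1.0, 0.6, -0.6]
opening: 0.998
finger_force: 0.0
clock: 2.15
tool_pos: [0.5193, -0.0307, 0.2982]
eef_rot: [0.114, 0.993, 0.0, -0.0]
contact_force: [0.6, 0.6, 0.1]
opening: 0.999
finger_force: 0.0
clock: 3.15
tool_pos: [0.5186, -0.0295, 0.2981]
eef_rot: [-0.565, 0.825, 0.0, -0.0]
contact_force: [-0.0, -0.3, -0.9]
opening: 1.0
finger_force: 0.0
t 3.15 tcp ext [ 0.0023 -0.1733  0.2981] F [-0.  -0.3 -0.9] open 88.0 ff 0.0
shift mm tool [-2.91    2.788  98.1504]
turn deg [ 0.0344 -0.0128 -9.5861]
```

```bash
python3 -m pendant '[[-1,[-3,3,24],[0,0,-9.6]],[-1,[0,0,25],[0,0,0]],[-1,[0,0,25],[0,0,0]],[-1,[0,0,25],[0,0,0]],[-1,[0,0,0],[0,0,0]]]'
python3 - <<'E'
from h import *
togo(E(0,-.17,.081),[0,-1,0])
w=wrist();np.savez('w1.npz',**w);cv2.imwrite('pics/w1.png',cv2.resize(w['img'][:,:,::-1],(800,600),interpolation=cv2.INTER_CUBIC))
for p in [(-.025,-.17,.115),(.025,-.17,.115),(.06,-.17,.044),(.06,-.205,.038)]:print(p,proj(w,E(*p))/.64)
E
```

```text
clock: 3.78
tool_pos: [0.5156, -0.0258, 0.1979]
eef_rot: [-0.63, 0.777, 0.001, -0.002]
contact_force: [0.1, -0.3, 0.9]
opening: 0.999
finger_force: 0.0
t 3.77 tcp ext [-0.0014 -0.1702  0.1979] F [ 0.1 -0.3  0.9] open 87.9 ff 0.0
shift mm tool [ -0.3756  -1.8509 116.8997]
turn deg [ 0.2422 -0.0623 -0.3022]
(-0.025, -0.17, 0.115) [436.5728 294.7133]
(0.025, -0.17, 0.115) [358.04   295.2909]
(0.06, -0.17, 0.044) [321.9734 269.9842]
(0.06, -0.205, 0.038) [320.5341 224.5312]
```

View pics/w1.png

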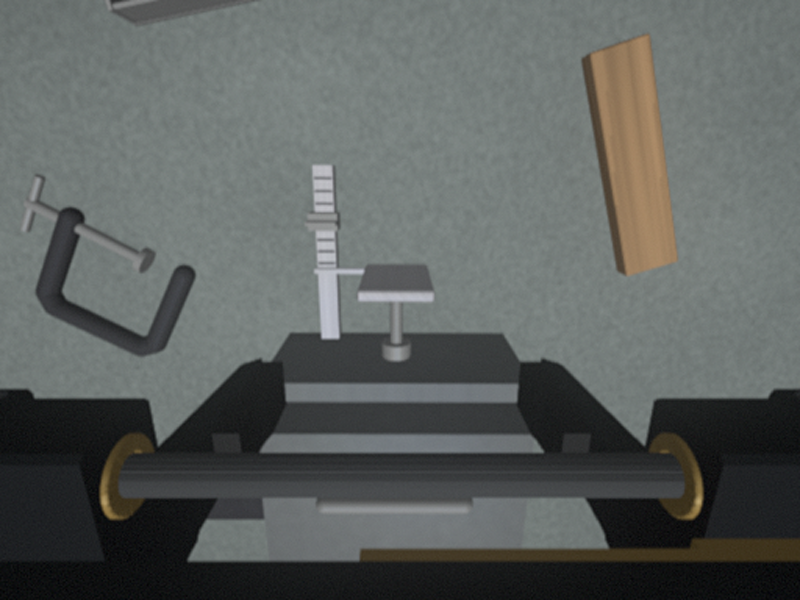

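The paddle's top is at (359–434, 295) and the pointer at y ≈ 270, both as predicted. The rider is at about (322,220). I'll enlarge that part to find the fin.

```bash
python3 - <<'E'
from h import *
d=dict(np.load('w1.npz'));crop(d['img'],180,110,80,1,'pics/c3.png')
for y in(-.200,-.205,-.21):print(y,(proj(d,E(.06,y,.038))-[180,110]+.5)*10)
print((proj(d,E(.06,-.17,.044))-[180,110]+.5)*10)
E
```

```text
-0.2 [258.9549 383.0503]
-0.205 [256.4183 341.9999]
-0.21 [253.859  300.5831]
[265.6296 632.8991]
```

View pics/c3.png

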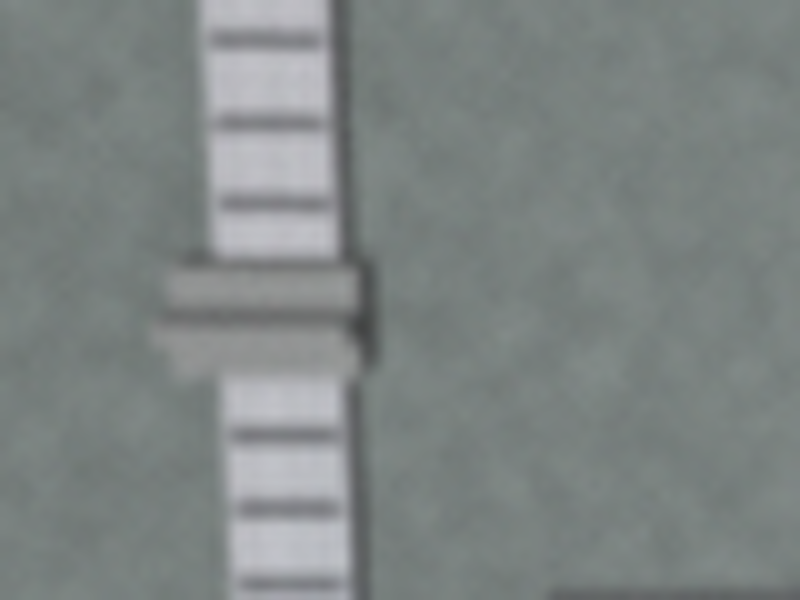

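The fin's top is at crop row ≈335, so y ≈ -206 mm and the travel is 36 mm. Now down to the paddle, then grip it.

```bash
python3 -m pendant '[[-1,[0,-2,30],[0,0,0]],[-1,[0,0,30],[0,0,0]],[-1,[0,0,30],[0,0,0]],[-1,[0,0,27],[0,0,0]],[-1,[0,0,0],[0,0,0]],[1,[0,0,0],[0,0,0]],[1,[0,0,0],[0,0,0]],[1,[0,0,0],[0,0,0]]]' 25; python3 -m pendant '[[1,[0,0,0],[0,0,0]],[1,[0,0,0],[0,0,0]],[1,[0,0,0],[0,0,0]],[1,[0,0,0],[0,0,0]]]'
python3 -c "
from h import *
togo(E(0,-.206,.081),[0,-1,0])"
```

```text
clock: 4.82
tool_pos: [0.5197, -0.026, 0.0833]
eef_rot: [-0.63, 0.777, -0.001, 0.001]
contact_force: [0.5, -0.1, -0.1]
opening: 0.685
finger_force: 0.0
clock: 5.32
tool_pos: [0.5191, -0.0259, 0.0824]
eef_rot: [-0.63, 0.777, 0.0, -0.0]
contact_force: [-0.7, -0.7, 0.4]
opening: 0.233
finger_force: 0.0
t 5.33 tcp ext [ 0.0021 -0.1696  0.0824] F [-0.7 -0.7  0.4] open 20.5 ff 0.0
shift mm tool [36.3716  1.9029  1.3649]
turn deg [ 0.0051  0.0025 -0.3126]
```

```bash
python3 - <<'E'
from h import *
w=wrist();a=w['img'];s=cams.snapshot('scene')['img'][120:270,180:380]
out=np.zeros((600,800,3),np.uint8);out[:300,:400]=cv2.resize(a,(400,300));out[300:]=cv2.resize(s,(400,300)).repeat(1,1) if 0 else 0
out[300:,:400]=cv2.resize(a[150:384,100:412],(400,300));out[:450,400:]=0;out[:300,400:]=cv2.resize(s,(400,300));out[300:,400:]=cv2.resize(cams.snapshot('top')['img'][130:220,220:340],(400,300))
cv2.imwrite('pics/m1.png',out[:,:,::-1])
E
```

```text
(no output)
```

View pics/m1.png

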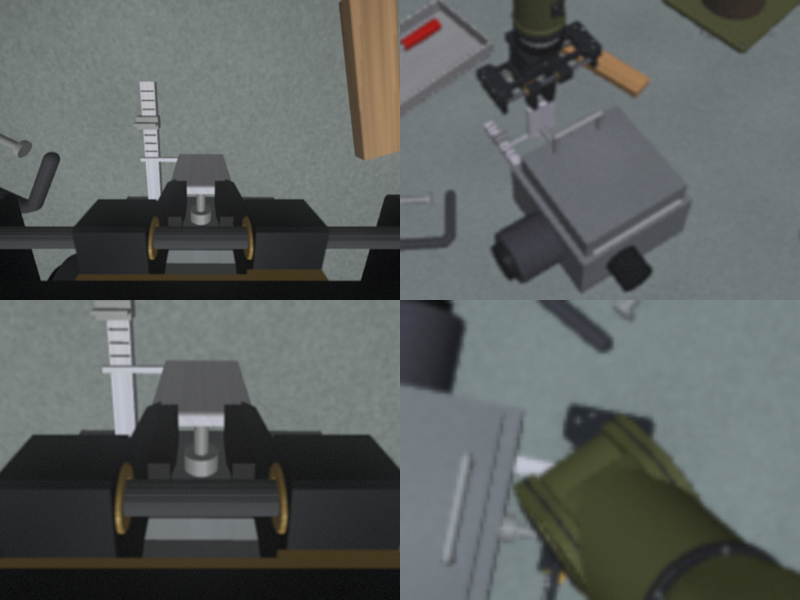

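```bash
python3 - <<'E'
from h import *
w=wrist();togo(E(0,-.206,.081))
z=lambda p:np.round((proj(w,p)-[100,150])*400/312+[0,300],0)
for p in [(-.025,-.174,.115),(.025,-.174,.115),(.025,-.166,.115),(-.025,-.174,.035),(.025,-.174,.035),(.06,-.17,.044)]:print(p,z(E(*p)))
s=r.get_state();M=R.from_quat(s['eef_rot']).as_matrix()
for t in [(.009,.01,0),(-.009,.01,0),(.009,.01,-.03)]:print('tip',t,z(s['tool_pos']+M@t))
E
```

```text
t 5.53 tcp ext [ 0.0021 -0.1697  0.0823] F [0.5 0.1 0.4] open 4.2 ff 0.0
shift mm tool [36.3438  1.9075  1.3438]
(-0.025, -0.174, 0.115) [258. 411.]
(0.025, -0.174, 0.115) [150. 412.]
(0.025, -0.166, 0.115) [151. 428.]
(-0.025, -0.174, 0.035) [240. 358.]
(0.025, -0.174, 0.035) [166. 358.]
(0.06, -0.17, 0.044) [112. 369.]
tip (0.009, 0.01, 0) [218. 377.]
tip (-0.009, 0.01, 0) [218. 407.]
tip (0.009, 0.01, -0.03) [221. 400.]
```

```bash
python3 - <<'E'
from h import *
w=dict(np.load('w1.npz'));T=np.linalg.inv(w['camera_from_world'])@np.linalg.inv(w['tool_from_camera'])
for t in [(0,.044,0),(.009,.044,0),(-.009,.044,0),(.009,.0615,0),(0,.044,-.019),(.009,.044,-.033),(.009,.06,-.06)]:print(t,proj(w,(T@np.r_[t,1])[:3])/.64)
a=wrist()['img'];b=w['img'][200:384,110:400]
out=np.zeros((600,800,3),np.uint8);out[:300,:400]=cv2.resize(b,(400,300));out[300:,:400]=cv2.resize(cams.snapshot('scene')['img'][110:200,200:320],(400,300))
out[:600,400:]=cv2.resize(a[140:384,180:343],(400,600));cv2.imwrite('pics/m2.png',out[:,:,::-1])
E
```

```text
(0, 0.044, 0) [496.6182 346.5618]
(0.009, 0.044, 0) [497.9382 328.0106]
(-0.009, 0.044, 0) [495.3343 364.6069]
(0.009, 0.0615, 0) [537.0603 327.9696]
(0, 0.044, -0.019) [506.3518 365.0311]
(0.009, 0.044, -0.033) [516.7754 359.6668]
(0.009, 0.06, -0.06) [589.4324 396.3853]
```

View pics/m2.png

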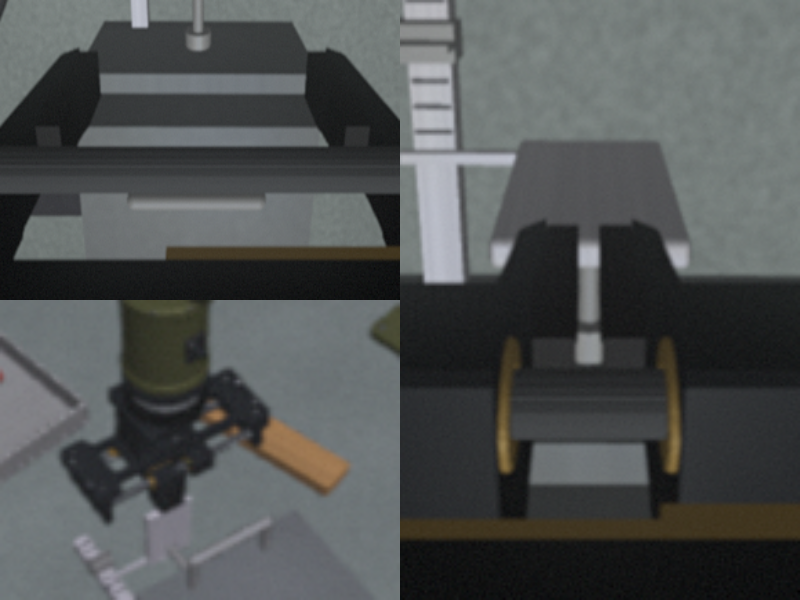

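The pictures show the real fingertips about 34 mm short of the reported TCP: they closed in the air just above the paddle's top, with no contact. I'll count the tip at tool z = -34 mm from here on. Next I'll rise, open, go about 12 mm past the paddle's top and check the grip by force.

```bash
python3 -m pendant '[[1,[0,0,-15],[0,0,0]],[-1,[0,2,0],[0,0,0]],[-1,[0,0,0],[0,0,0]],[-1,[0,0,0],[0,0,0]],[-1,[0,0,0],[0,0,0]],[-1,[0,0,0],[0,0,0]],[-1,[0,0,0],[0,0,0]],[-1,[0,0,0],[0,0,0]]]'; python3 -m pendant '[[-1,[0,0,10],[0,0,0]],[-1,[0,0,10],[0,0,0]],[-1,[0,0,8],[0,0,0]],[-1,[0,0,0],[0,0,0]],[1,[0,0,0],[0,0,0]],[1,[0,0,0],[0,0,0]],[1,[0,0,0],[0,0,0]],[1,[0,0,0],[0,0,0]]]' 25;python3 -m pendant '[[1,[0,0,0],[0,0,0]],[1,[0,0,0],[0,0,0]]]'
python3 -c "
from h import *
togo(E(0,-.206,.07),[0,-1,0])"
```

```text
clock: 6.62
tool_pos: [0.5171, -0.0255, 0.0973]
eef_rot: [-0.63, 0.777, 0.0, -0.0]
contact_force: [0.7, 0.4, -0.7]
opening: 0.775
finger_force: 0.0
clock: 7.62
tool_pos: [0.5186, -0.0257, 0.0697]
eef_rot: [-0.63, 0.777, -0.001, 0.001]
contact_force: [7.8, -3.4, -6.3]
opening: 0.57
finger_force: 4.3
clock: 7.88
tool_pos: [0.5189, -0.0258, 0.0697]
eef_rot: [-0.63, 0.777, -0.001, 0.001]
contact_force: [5.1, -1.1, -2.3]
opening: 0.563
finger_force: 25.0
t 7.88 tcp ext [ 0.0019 -0.1696  0.0697] F [ 5.1 -1.1 -2.3] open 49.6 ff 25.00131458044052
shift mm tool [36.448   1.6545 -0.382 ]
turn deg [-0.1646  0.044  -0.3521]
```

The grip closes on 49.6 mm, which is the paddle's width. Now pull.

```bash
python3 -m pendant '[[1,[9,0,0],[0,0,0]],[1,[9,0,0],[0,0,0]],[1,[9,0,0],[0,0,0]],[1,[9,0,0],[0,0,0]],[1,[0,0,0],[0,0,0]]]' 
python3 - <<'E'
from h import *
togo(E(0,-.206,.07),[0,-1,0])
w=wrist();np.savez('w2.npz',**w);crop(w['img'],150,90,160,1,'pics/c4.png')
for p in[(.06,-.206,.044),(.06,-.206,.038)]:print((proj(w,E(*p))-[150,90]+.5)*5)
E
```

```text
clock: 8.5
tool_pos: [0.5117, -0.059, 0.0697]
eef_rot: [-0.63, 0.777, 0.0, 0.003]
contact_force: [4.9, 4.4, -3.7]
opening: 0.559
finger_force: 25.0
t 8.5 tcp ext [ 0.0015 -0.2035  0.0697] F [ 4.9  4.4 -3.7] open 49.2 ff 25.001320838928223
shift mm tool [ 2.4775  1.534  -0.3532]
turn deg [-0.1851  0.2358 -0.2937]
[164.8008 583.9787]
[174.2859 571.0863]
```

View pics/c4.png

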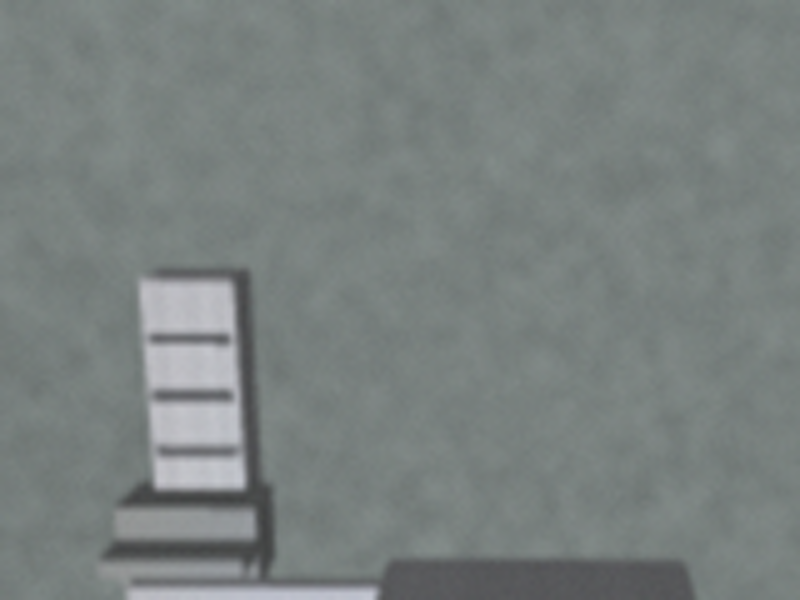

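The fin's top lies at about rows 558–578 and the pointer at about 583–600, so the pointer is roughly 2 mm short, as the pose also says. I'll add 2 mm, hold, then return.

```bash
python3 -m pendant '[[1,[2.5,0,0],[0,0,0]],[1,[0,0,0],[0,0,0]],[1,[0,0,0],[0,0,0]],[1,[0,0,0],[0,0,0]],[1,[0,0,0],[0,0,0]],[1,[0,0,0],[0,0,0]],[1,[0,0,0],[0,0,0]],[1,[0,0,0],[0,0,0]]]'; python3 -m pendant '[[1,[0,0,0],[0,0,0]],[1,[0,0,0],[0,0,0]],[1,[0,0,0],[0,0,0]],[1,[-9,0,0],[0,0,0]],[1,[-9,0,0],[0,0,0]],[1,[-9,0,0],[0,0,0]],[1,[-9,0,0],[0,0,0]],[1,[-2,0,0],[0,0,0]]]'
python3 -c "
from h import *
togo(E(0,-.17,.07),[0,-1,0])"
```

```text
clock: 9.55
tool_pos: [0.5114, -0.0603, 0.0697]
eef_rot: [-0.631, 0.776, 0.0, 0.003]
contact_force: [5.5, 4.2, -3.6]
opening: 0.552
finger_force: 25.0
clock: 10.55
tool_pos: [0.5189, -0.0258, 0.0697]
eef_rot: [-0.63, 0.777, -0.001, 0.001]
contact_force: [5.0, -2.3, -1.8]
opening: 0.557
finger_force: 25.0
t 10.55 tcp ext [ 0.0019 -0.1695  0.0697] F [ 5.  -2.3 -1.8] open 49.0 ff 25.001672208309174
shift mm tool [ 0.4613  1.8604 -0.3537]
turn deg [-0.1614  0.0397 -0.3118]
```

The pointer was held at about 35 mm travel and the rod is back home. Now release, rise, turn back and go above the bar.

```bash
python3 -m pendant '[[-1,[0,0,0],[0,0,0]],[-1,[0,0,0],[0,0,0]],[-1,[0,0,0],[0,0,0]],[-1,[0,0,-40],[0,0,0]],[-1,[0,0,-45],[0,0,0]],[-1,[0,0,-45],[0,0,0]],[-1,[0,0,-45],[0,0,0]],[-1,[0,0,0],[0,0,0]]]'; python3 -m pendant '[[-1,[0,0,0],[0,0,10]],[-1,[0,0,0],[0,0,10]],[-1,[0,0,0],[0,0,10]],[-1,[0,0,0],[0,0,10]],[-1,[0,0,0],[0,0,10]],[-1,[0,0,0],[0,0,10]],[-1,[0,0,0],[0,0,10]],[-1,[0,0,0],[0,0,10]]]'
python3 -c "
from h import *
togo(E(0,-.065,.2),[-1,0,0])"
```

```text
clock: 11.55
tool_pos: [0.5189, -0.0256, 0.2474]
eef_rot: [-0.63, 0.777, -0.002, 0.003]
contact_force: [-0.2, -0.1, -1.4]
opening: 1.0
finger_force: 0.0
clock: 12.55
tool_pos: [0.5157, -0.0262, 0.2429]
eef_rot: [0.02, 1.0, -0.0, -0.002]
contact_force: [-0.1, -0.2, 0.5]
opening: 0.999
finger_force: 0.0
t 12.55 tcp ext [-0.0012 -0.1706  0.2429] F [-0.1 -0.2  0.5] open 87.9 ff 0.0
shift mm tool [-18.4824 104.0014  42.8257]
turn deg [-0.0458 -0.1852  9.3555]
```

```bash
python3 -m pendant '[[-1,[0,0,0],[0,0,9.4]],[-1,[-1,35,14],[0,0,0]],[-1,[0,35,14],[0,0,0]],[-1,[0,36,15],[0,0,0]],[-1,[0,0,0],[0,0,0]],[-1,[0,0,0],[0,0,0]]]'
python3 - <<'E'
from h import *
togo(E(0,-.065,.13),[-1,0,0])
w=wrist();np.savez('w3.npz',**w);cv2.imwrite('pics/w3.png',w['img'][:,:,::-1])
for x in(-.04,.04):print(proj(w,E(x,-.065,.178)))
E
```

```text
clock: 13.3
tool_pos: [0.5379, 0.0766, 0.2006]
eef_rot: [0.099, 0.995, -0.001, -0.001]
contact_force: [0.7, -1.0, 0.2]
opening: 1.002
finger_force: 0.0
t 13.3 tcp ext [-0.     -0.0655  0.2006] F [ 0.7 -1.   0.2] open 88.2 ff 0.0
shift mm tool [-0.1643  0.5941 70.561 ]
turn deg [-0.1098 -0.1019  0.2518]
[257.9351 160.5001]
[257.478  255.7687]
```

View pics/w3.png

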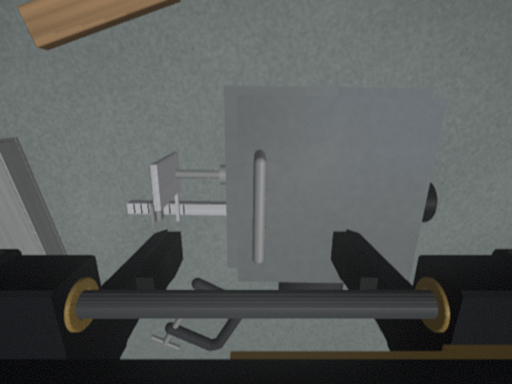

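The bar is at column 259, centred between the fingers (182 and 333). Go down and grip it. That was the tenth picture, so I work from numbers from here.

```bash
python3 -m pendant '[[-1,[0,0.5,24],[0,0,0]],[-1,[0,0,24],[0,0,0]],[-1,[0,0,22],[0,0,0]],[-1,[0,0,0],[0,0,0]],[1,[0,0,0],[0,0,0]],[1,[0,0,0],[0,0,0]],[1,[0,0,0],[0,0,0]],[1,[0,0,0],[0,0,0]]]' 20; python3 -m pendant '[[1,[0,0,0],[0,0,0]],[1,[0,0,0],[0,0,0]],[1,[0,0,0],[0,0,0]],[1,[0,0,0],[0,0,0]],[1,[0,0,0],[0,0,0]],[1,[0,0,0],[0,0,0]]]'
python3 - <<'E'
from h import *
togo(E(0,-.065,.13),[-1,0,0])
s=r.get_state();t0=(RE.T@(s['tool_pos']-O))[1:]  # y,z
h=np.array([.09,.1]);bar0=np.array([-.065,.178])
# tool pose: tilt phi; tool y=(cos phi... ) in (y,z): tool y axis, tool z axis
ax=lambda p:(np.array([np.cos(p),-np.sin(p)]),np.array([-np.sin(p),-np.cos(p)]))
y0,z0=ax(0);off=np.array([(bar0-t0)@y0,(bar0-t0)@z0]);print('bar in tool',off)
a0=np.arctan2(.078,.155);Rr=np.hypot(.078,.155);N=20;TH=1.72
prev=t0;pp=0
for i in range(1,N+1):
    th=TH*i/N;p=th/2;b=h+Rr*np.array([-np.cos(a0+th),np.sin(a0+th)])
    y,z=ax(p);t=b-off[0]*y-off[1]*z
    d=t-prev;Y,Z=ax(pp);print(i,round(th,2),'shift',np.round([d@Y*1000,d@Z*1000],1),'turn x',round(np.degrees(p-pp),2),'tcp',t);prev,pp=t,p
E
```

```text
clock: 14.35
tool_pos: [0.5391, 0.0783, 0.1318]
eef_rot: [0.099, 0.995, 0.0, 0.0]
contact_force: [0.2, 0.7, -1.0]
opening: 0.569
finger_force: 0.0
clock: 15.1
tool_pos: [0.5389, 0.0782, 0.1314]
eef_rot: [0.099, 0.995, 0.0, -0.0]
contact_force: [0.3, 1.1, -0.5]
opening: 0.105
finger_force: 20.0
t 15.1 tcp ext [ 0.0006 -0.0636  0.1314] F [ 0.3  1.1 -0.5] open 9.2 ff 19.994510114192963
shift mm tool [ 0.582  -1.3594  1.3781]
turn deg [ 0.0055 -0.0049  0.2753]
bar in tool [-0.0014 -0.0466]
1 0.09 shift [  5.3 -13. ] turn x 2.46 tcp [-0.0584  0.1444]
2 0.17 shift [  5.8 -12.7] turn x 2.46 tcp [-0.052   0.1568]
3 0.26 shift [  6.4 -12.3] turn x 2.46 tcp [-0.0446  0.1686]
4 0.34 shift [  6.9 -12. ] turn x 2.46 tcp [-0.0363  0.1795]
5 0.43 shift [  7.4 -11.6] turn x 2.46 tcp [-0.027   0.1897]
6 0.52 shift [  7.9 -11.2] turn x 2.46 tcp [-0.0169  0.1989]
7 0.6 shift [  8.3 -10.7] turn x 2.46 tcp [-0.0061  0.2071]
8 0.69 shift [  8.8 -10.3] turn x 2.46 tcp [0.0053 0.2143]
9 0.77 shift [ 9.2 -9.8] turn x 2.46 tcp [0.0173 0.2204]
10 0.86 shift [ 9.6 -9.3] turn x 2.46 tcp [0.0298 0.2254]
11 0.95 shift [10.  -8.8] turn x 2.46 tcp [0.0426 0.2292]
12 1.03 shift [10.4 -8.3] turn x 2.46 tcp [0.0556 0.2318]
13 1.12 shift [10.7 -7.7] turn x 2.46 tcp [0.0688 0.2333]
14 1.2 shift [11.1 -7.2] turn x 2.46 tcp [0.0819 0.2335]
15 1.29 shift [11.4 -6.6] turn x 2.46 tcp [0.0951 0.2325]
16 1.38 shift [11.6 -6. ] turn x 2.46 tcp [0.108  0.2303]
17 1.46 shift [11.9 -5.4] turn x 2.46 tcp [0.1206 0.2269]
18 1.55 shift [12.1 -4.8] turn x 2.46 tcp [0.1328 0.2224]
19 1.63 shift [12.3 -4.2] turn x 2.46 tcp [0.1446 0.2169]
20 1.72 shift [12.5 -3.6] turn x 2.46 tcp [0.1557 0.2102]
```

The bar is gripped (9.2 mm). First part of the arc.

```bash
python3 -m pendant '[[1,[0,5.3,-13],[2.46,0,0]],[1,[0,5.8,-12.7],[2.46,0,0]],[1,[0,6.4,-12.3],[2.46,0,0]],[1,[0,6.9,-12],[2.46,0,0]],[1,[0,7.4,-11.6],[2.46,0,0]],[1,[0,7.9,-11.2],[2.46,0,0]]]'
python3 -c "
from h import *
togo(E(0,-.0169,.1989))"
```

```text
clock: 15.85
tool_pos: [0.5485, 0.1224, 0.1992]
eef_rot: [0.098, 0.987, -0.13, -0.012]
contact_force: [2.4, -2.8, -3.9]
opening: 0.105
finger_force: 20.0
t 15.85 tcp ext [ 0.0012 -0.0184  0.1992] F [ 2.4 -2.8 -3.9] open 9.2 ff 19.993627667427063
shift mm tool [ 1.1721  1.5893 -0.0731]
```

Good, small forces. Carry on.

```bash
python3 -m pendant '[[1,[0,8.3,-10.7],[2.46,0,0]],[1,[0,8.8,-10.3],[2.46,0,0]],[1,[0,9.2,-9.8],[2.46,0,0]],[1,[0,9.6,-9.3],[2.46,0,0]],[1,[0,10,-8.8],[2.46,0,0]],[1,[0,10.4,-8.3],[2.46,0,0]],[1,[0,10.7,-7.7],[2.46,0,0]]]'
python3 -c "
from h import *
togo(E(0,.0688,.2333))"
python3 -m pendant '[[1,[0,11.1,-7.2],[2.46,0,0]],[1,[0,11.4,-6.6],[2.46,0,0]],[1,[0,11.6,-6],[2.46,0,0]],[1,[0,11.9,-5.4],[2.46,0,0]],[1,[0,12.1,-4.8],[2.46,0,0]],[1,[0,12.3,-4.2],[2.46,0,0]],[1,[0,12.5,-3.6],[2.46,0,0]],[1,[0,0,0],[0,0,0]]]'
python3 -c "
from h import *
togo(E(0,.1557,.2102),[-1,0,0])"
```

```text
clock: 16.73
tool_pos: [0.5667, 0.2049, 0.2361]
eef_rot: [0.096, 0.956, -0.277, -0.025]
contact_force: [2.1, -4.7, 6.6]
opening: 0.105
finger_force: 20.0
t 16.73 tcp ext [0.0024 0.066  0.2361] F [ 2.1 -4.7  6.6] open 9.3 ff 19.993531107902527
shift mm tool [2.3723 3.8773 0.8318]
clock: 17.73
tool_pos: [0.5855, 0.2947, 0.2108]
eef_rot: [0.089, 0.905, -0.413, -0.036]
contact_force: [9.3, 4.3, 3.5]
opening: 0.101
finger_force: 20.0
t 17.73 tcp ext [0.0028 0.1578 0.2108] F [9.3 4.3 3.5] open 8.9 ff 20.012701749801636
shift mm tool [ 2.8048 -0.8992  1.9194]
turn deg [-49.0292   0.7288   0.2938]
```

```bash
python3 -m pendant '[[0.55,[0,0,0],[0,0,0]],[0.55,[0,0,0],[0,0,0]],[0.55,[0,0,0],[0,0,0]],[0.55,[0,0,0],[0,0,0]]]'
python3 -m pendant '[[0.55,[0,0,-12],[0,0,0]],[0.55,[0,0,-15],[0,0,0]],[0.55,[0,0,-25],[0,0,0]],[0.55,[0,0,-35],[0,0,0]],[0.55,[0,0,-35],[0,0,0]],[0.55,[0,0,-35],[0,0,0]],[0.55,[0,0,-35],[0,0,0]],[0.55,[0,0,0],[0,0,0]]]'
python3 -c "
from h import *
togo(E(0,-.005,.30),[-1,0,0])"
```

```text
clock: 18.23
tool_pos: [0.5817, 0.2932, 0.2105]
eef_rot: [0.09, 0.905, -0.414, -0.041]
contact_force: [-0.2, 0.3, 0.5]
opening: 0.228
finger_force: 0.0
clock: 19.23
tool_pos: [0.5601, 0.3655, 0.3034]
eef_rot: [0.08, 0.915, -0.395, -0.012]
contact_force: [-0.1, -0.2, 0.1]
opening: 0.221
finger_force: 0.0
t 19.23 tcp ext [-0.0364  0.2221  0.3034] F [-0.1 -0.2  0.1] open 19.4 ff 0.0
shift mm tool [ -25.8303 -153.9305  168.9038]
turn deg [-46.4737   3.2858   1.5051]
```

```bash
python3 -m pendant '[[0.55,[0,-8,-8],[-9.3,0,0]],[0.55,[0,-7,-10],[-9.3,0,0]],[0.55,[0,-6,-12],[-9.3,0,0]],[0.55,[0,-4,-14],[-9.3,0,0]],[0.55,[0,-2,-15],[-9.3,0,0]],[0.55,[0,0,0],[0,0,0]]]'
python3 -c "
from h import *
togo(E(0,-.005,.36),[-1,0,0])"
```

```text
clock: 19.98
tool_pos: [0.5593, 0.3618, 0.3708]
eef_rot: [0.083, 0.996, -0.003, 0.021]
contact_force: [0.2, 0.1, -0.3]
opening: 0.229
finger_force: 0.0
t 19.98 tcp ext [-0.0364  0.2183  0.3708] F [ 0.2  0.1 -0.3] open 20.1 ff 0.0
shift mm tool [ -28.0543 -224.3625   12.6319]
turn deg [-0.1136  2.3798  2.0092]
```

```bash
python3 -m pendant '[[0.55,[-4.5,-37,0],[0,2.4,2]],[0.55,[-5,-37,0],[0,0,0]],[0.55,[-5,-37,0],[0,0,0]],[-0.3,[-5,-37,0],[0,0,0]],[-0.3,[-5,-37,0],[0,0,0]],[-0.3,[-5,-37,0],[0,0,0]],[-0.3,[0,0,0],[0,0,0]]]'
python3 - <<'E'
from h import *
togo(E(0,-.005,.075),[-1,0,0])
w=wrist();np.savez('w4.npz',**w);t=dict(cams.snapshot('top'));cv2.imwrite('pics/w4.png',w['img'][:,:,::-1])
print([proj(w,E(x,y,.128)) for x in(-.025,.025) for y in(-.01,0)])
# tab: aluminium bright patch against slot; print grey profile across y at tab height, along ext y, for few x
g=cv2.cvtColor(w['img'],cv2.COLOR_RGB2GRAY)
for x in(-.04,-.02,0,.02,.04):
    print(x,[int(g[int(round(v)),int(round(u))]) if 0<=v<384 and 0<=u<512 else -1 for u,v in(proj(w,E(x,y,.128)) for y in np.arange(-.04,.031,.003))])
print('xprof',[int(g[int(round(v)),int(round(u))]) for u,v in(proj(w,E(x,-.005,.128)) for x in np.arange(-.05,.051,.004))])
E
```

```text
clock: 20.85
tool_pos: [0.5458, 0.1408, 0.3684]
eef_rot: [0.099, 0.995, -0.003, -0.002]
contact_force: [-0.1, 0.9, 0.6]
opening: 0.639
finger_force: 0.0
t 20.85 tcp ext [-0.0052 -0.001   0.3684] F [-0.1  0.9  0.6] open 56.2 ff 0.0
shift mm tool [ -6.1052  -1.9877 293.3684]
turn deg [-0.4028 -0.1761  0.2132]
[array([252.0456, 146.8174]), array([258.6397, 146.841 ]), array([252.1187, 178.7868]), array([258.4857, 178.8143])]
-0.04 [119, 120, 121, 122, 121, 119, 120, 123, 92, 176, 196, 192, 194, 192, 193, 191, 144, 106, 125, 126, 126, 128, 125, 126]
-0.02 [120, 119, 119, 121, 120, 118, 120, 119, 96, 182, 184, 152, 173, 171, 174, 190, 123, 117, 126, 126, 125, 126, 128, 126]
0 [124, 124, 122, 122, 123, 125, 123, 122, 93, 181, 182, 168, 190, 191, 181, 186, 101, 121, 124, 123, 123, 125, 124, 123]
0.02 [122, 122, 123, 122, 121, 123, 122, 121, 99, 179, 172, 178, 194, 196, 180, 179, 89, 121, 125, 122, 123, 122, 122, 122]
0.04 [121, 121, 120, 119, 119, 119, 120, 120, 100, 179, 183, 186, 183, 179, 182, 160, 96, 111, 122, 120, 121, 123, 124, 121]
xprof [197, 194, 195, 194, 193, 192, 175, 125, 181, 182, 184, 182, 182, 184, 186, 187, 188, 189, 190, 189, 184, 186, 188, 187, 186, 189]
```

The profile shows the plate's top at y ≈ -13 to +6 mm and bare housing around it, so the flap is clear. Descend onto the tab (tip at 104 mm).

```bash
python3 -m pendant '[[-0.3,[-3,-1,36],[-0.4,-0.2,0.2]],[-0.3,[-3,-1,36],[0,0,0]],[-0.3,[0,0,36],[0,0,0]],[-0.3,[0,0,36],[0,0,0]],[-0.3,[0,0,36],[0,0,0]],[-0.3,[0,0,36],[0,0,0]],[-0.3,[0,0,0],[0,0,0]]]'
python3 - <<'E'
from h import *
togo(E(0,-.005,.07),[-1,0,0])
w=wrist();g=cv2.cvtColor(w['img'],cv2.COLOR_RGB2GRAY)
for x in(-.02,0,.02):
    print(x,[int(g[int(round(v)),int(round(u))]) if 0<=v<384 and 0<=u<512 else -1 for u,v in(proj(w,E(x,y,.128)) for y in np.arange(-.03,.021,.002))])
E
```

```text
clock: 21.82
tool_pos: [0.5495, 0.1426, 0.1499]
eef_rot: [0.097, 0.995, 0.001, -0.002]
contact_force: [0.4, 0.2, 1.3]
opening: 0.648
finger_force: 0.0
t 21.82 tcp ext [-0.002   0.0015  0.1499] F [0.4 0.2 1.3] open 57.0 ff 0.0
shift mm tool [-2.3214 -6.6552 79.9132]
turn deg [ 0.0755 -0.2702  0.4257]
-0.02 [120, 120, 120, 119, 120, 120, 122, 104, 111, 183, 186, 138, 170, 172, 173, 165, 184, 180, 183, 66, 121, 124, 125, 124, 125, 124]
0 [120, 117, 120, 120, 117, 119, 122, 86, 109, 180, 180, 157, 180, 183, 187, 182, 180, 178, 129, 60, 126, 125, 125, 124, 122, 122]
0.02 [117, 115, 118, 118, 118, 118, 117, 88, 174, 180, 140, 168, 184, 185, 187, 158, 176, 182, 114, 74, 119, 121, 121, 119, 120, 119]
```

```bash
python3 -m pendant '[[-0.3,[-2,-6,20],[0,-0.3,0.4]],[-0.3,[0,0,25],[0,0,0]],[-0.3,[0,0,25],[0,0,0]],[-0.3,[0,0,10],[0,0,0]],[-0.3,[0,0,0],[0,0,0]]]'
python3 -c "
from h import *
togo(E(0,-.0045,.07),[-1,0,0])"
```

```text
clock: 22.5
tool_pos: [0.5536, 0.1348, 0.0736]
eef_rot: [0.102, 0.995, 0.002, 0.004]
contact_force: [0.4, 0.5, 0.7]
opening: 0.649
finger_force: 0.0
t 22.5 tcp ext [ 0.0036 -0.0053  0.0736] F [0.4 0.5 0.7] open 57.1 ff 0.0
shift mm tool [3.6752 0.7434 3.5434]
turn deg [ 0.2213  0.4538 -0.1294]
```

```bash
python3 -m pendant '[[-0.3,[2,0.7,3],[0,0.4,0]],[-0.3,[0,0,0],[0,0,0]],[1,[0,0,0],[0,0,0]],[1,[0,0,0],[0,0,0]],[1,[0,0,0],[0,0,0]],[1,[0,0,0],[0,0,0]],[1,[0,0,0],[0,0,0]],[1,[0,0,0],[0,0,0]]]' 35
python3 -m pendant '[[1,[0,0,0],[0,0,0]],[1,[0,0,0],[0,0,0]],[1,[0,0,0],[0,0,0]]]'
python3 -c "
from h import *
togo(E(0,-.005,.17),[-1,0,0])"
```

```text
clock: 23.5
tool_pos: [0.5511, 0.1353, 0.07]
eef_rot: [0.102, 0.995, 0.002, 0.0]
contact_force: [0.1, -0.6, -0.9]
opening: 0.111
finger_force: 34.9
clock: 23.88
tool_pos: [0.5511, 0.1354, 0.0699]
eef_rot: [0.102, 0.995, 0.002, 0.0]
contact_force: [0.0, 0.5, -1.1]
opening: 0.107
finger_force: 34.9
t 23.88 tcp ext [ 0.0011 -0.0052  0.0699] F [ 0.   0.5 -1.1] open 9.4 ff 34.9482959182933
shift mm tool [   1.0491    0.5505 -100.0512]
turn deg [ 0.1819  0.0041 -0.1618]
```

Tab gripped. Draw it straight up slowly.

```bash
python3 -m pendant '[[1,[0,0,-8],[0,0,0]],[1,[0,0,-12],[0,0,0]],[1,[0,0,-12],[0,0,0]],[1,[0,0,-12],[0,0,0]],[1,[0,0,0],[0,0,0]]]'
python3 -c "
from h import *
togo(E(0,-.005,.205),[-1,0,0])"
python3 -m pendant '[[1,[0,0,-14],[0,0,0]],[1,[0,0,-14],[0,0,0]],[1,[0,0,-14],[0,0,0]],[1,[0,0,-16],[0,0,0]],[1,[0,0,-16],[0,0,0]],[1,[0,0,-16],[0,0,0]],[1,[0,0,0],[0,0,0]],[1,[0,0,0],[0,0,0]]]'
python3 -c "
from h import *
togo(E(0,-.005,.205),[-1,0,0])"
```

```text
clock: 24.5
tool_pos: [0.552, 0.1353, 0.1153]
eef_rot: [0.102, 0.995, 0.002, 0.001]
contact_force: [0.5, -0.1, -1.1]
opening: 0.112
finger_force: 34.9
t 24.5 tcp ext [ 0.002  -0.0051  0.1153] F [ 0.5 -0.1 -1.1] open 9.9 ff 34.94841878302395
shift mm tool [  1.7369   0.4599 -89.6897]
turn deg [ 0.2398  0.1425 -0.1578]
clock: 25.5
tool_pos: [0.5507, 0.1351, 0.2037]
eef_rot: [0.102, 0.995, 0.002, -0.0]
contact_force: [-0.5, -0.6, -1.0]
opening: 0.106
finger_force: 34.9
t 25.5 tcp ext [ 0.0007 -0.0056  0.2037] F [-0.5 -0.6 -1. ] open 9.3 ff 34.948476143181324
shift mm tool [ 0.7205  0.5728 -1.2622]
turn deg [ 0.1833 -0.0283 -0.1538]
```

The plate is clear (lower edge about 150 mm up). Now to the tray centre (0.551, -0.318), yaw -0.04.

```bash
python3 -m pendant '[[1,[0,0,0],[0,0,-3]],[1,[0,0,0],[0,0,-3.2]],[1,[0,0,0],[0,0,-3]],[1,[0,0,0],[0,0,0]]]'
python3 -c "
from h import *
togo([.5513,-.3182,.2])"
```

```text
clock: 26.0
tool_pos: [0.5506, 0.1349, 0.2034]
eef_rot: [0.023, 1.0, 0.002, -0.0]
contact_force: [0.3, 0.5, -1.0]
opening: 0.111
finger_force: 34.9
t 26.0 tcp ext [ 0.0006 -0.0058  0.2034] F [ 0.3  0.5 -1. ] open 9.8 ff 34.948139623738825
shift mm tool [ -21.2541 -452.5664    2.0133]
```

```bash
python3 -m pendant '[[1,[-0.5,-12,0],[0,0,0]],[1,[-1,-25,0],[0,0,0]],[1,[-1.7,-36,0],[0,0,0]],[1,[-1.8,-38,0],[0,0,0]],[1,[-1.8,-38,0],[0,0,0]],[1,[-1.8,-38,0],[0,0,0]],[1,[-1.8,-38,0],[0,0,0]],[1,[-1.8,-38,0],[0,0,0]]]'
python3 -m pendant '[[1,[-1.8,-38,0],[0,0,0]],[1,[-1.8,-38,0],[0,0,0]],[1,[-1.8,-38,0],[0,0,0]],[1,[-1.8,-36,0],[0,0,0]],[1,[-1,-25,0],[0,0,0]],[1,[-0.5,-12,0],[0,0,0]],[1,[0,0,0],[0,0,0]],[1,[0,0,0],[0,0,0]]]'
python3 -c "
from h import *
togo([.5513,-.3182,.2])"
```

```text
clock: 27.0
tool_pos: [0.5508, -0.1306, 0.2031]
eef_rot: [0.023, 1.0, 0.001, 0.0]
contact_force: [0.0, -0.0, -1.8]
opening: 0.112
finger_force: 34.9
clock: 28.0
tool_pos: [0.5522, -0.3139, 0.2024]
eef_rot: [0.022, 1.0, 0.002, 0.0]
contact_force: [0.7, 0.2, -0.7]
opening: 0.114
finger_force: 34.9
t 28.0 tcp ext [ 0.0924 -0.4451  0.2024] F [ 0.7  0.2 -0.7] open 10.0 ff 34.94833128992468
shift mm tool [ 0.671  -4.3285  2.3555]
```

```bash
python3 -m pendant '[[1,[0.5,-4,2],[0,0,0]],[1,[0,0,0],[0,0,0]],[1,[0,0,0],[0,0,0]],[1,[0,0,0],[0,0,0]]]'
python3 - <<'E'
from h import *
s=r.get_state();togo([.5513,-.3182,.2]);g0=cv2.cvtColor(np.load('top.npz')['img'],cv2.COLOR_RGB2GRAY)
t=dict(cams.snapshot('top'));g=cv2.cvtColor(t['img'],cv2.COLOR_RGB2GRAY)
pr=lambda G,f,a:[int(G[tuple(np.round(proj(t,f(v))).astype(int)[::-1])]) for v in a]
print('slot y-profile now',pr(g,lambda y:E(.03,y,.1),np.arange(-.09,.2,.01)))
print('before',pr(g0,lambda y:E(.03,y,.1),np.arange(-.09,.2,.01)))
print('paddle now',pr(g,lambda y:E(-.01,y,.115),np.arange(-.19,-.14,.003)));print('before',pr(g0,lambda y:E(-.01,y,.115),np.arange(-.19,-.14,.003)))
w=wrist();G=cv2.cvtColor(w['img'],cv2.COLOR_RGB2GRAY);p=s['tool_pos']
for y in(-.03,-.008,0,.008,.03):
  print(y,[int(G[int(round(v)),int(round(u))]) if 0<=v<384 and 0<=u<512 else -1 for u,v in(proj(w,[p[0]+x,p[1]+y,.23]) for x in np.arange(-.08,.081,.01))])
E
```

```text
clock: 28.5
tool_pos: [0.5513, -0.3193, 0.2006]
eef_rot: [0.022, 1.0, 0.002, 0.0]
contact_force: [0.3, 0.8, -1.7]
opening: 0.114
finger_force: 34.9
t 28.5 tcp ext [ 0.0926 -0.4506  0.2006] F [ 0.3  0.8 -1.7] open 10.0 ff 34.9483396159485
shift mm tool [0.0441 1.1312 0.6315]
slot y-profile now [120, 120, 121, 120, 121, 121, 121, 122, 124, 123, 84, 125, 123, 124, 124, 124, 124, 124, 101, 127, 127, 126, 53, 50, 53, 127, 126, 128, 126, 129]
before [109, 106, 111, 141, 112, 112, 111, 112, 112, 113, 112, 110, 112, 112, 112, 113, 112, 113, 112, 105, 36, 36, 37, 52, 118, 117, 115, 115, 119, 118]
paddle now [131, 131, 132, 131, 129, 130, 128, 180, 188, 131, 126, 127, 115, 114, 119, 129, 132]
before [120, 118, 119, 120, 118, 119, 116, 164, 171, 120, 116, 116, 103, 103, 107, 118, 119]
-0.03 [90, 88, 88, 89, 96, 109, 132, 122, 70, 33, 25, 62, 98, 73, 77, 22, 25]
-0.008 [144, 145, 116, 180, 176, 173, 169, 170, 42, 38, 40, 122, 51, 78, 148, 95, 102]
0 [143, 145, 89, 180, 178, 176, 91, 134, 167, 168, 166, 167, 54, 81, 147, 118, 100]
0.008 [146, 145, 86, 180, 177, 174, 171, 168, 43, 41, 37, 47, 51, 84, 142, 116, 115]
0.03 [145, 143, 142, 146, 148, 147, 147, 140, 113, 101, 29, 30, 33, 37, 38, 36, 36]
```

```bash
python3 -m pendant '[[1,[0,0,0],[0,0,0]],[1,[0,0,0],[0,0,0]],[1,[0,0,0],[0,0,0]],[1,[0,0,0],[0,0,0]]]' && python3 -c "
from plant import r
print(r.finish_job())"
```

```text
clock: 29.1
tool_pos: [0.5512, -0.3195, 0.2006]
eef_rot: [0.022, 1.0, 0.002, 0.0]
contact_force: [0.2, -0.3, -0.8]
opening: 0.11
finger_force: 34.9
the job is handed in; nothing more can be done
None
```

I handed the job in at about 29 s, but no verdict came back: by my readings the rod was held level with the rider and is back home, the flap stands open, and the plate is held upright and still over the tray's middle, its lower edge about 15 cm above the table.

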